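# Set a deli dish into its place on the display rail

### The arm

A 6-joint arm with a two-finger parallel gripper is mounted at the origin on the work surface. World frame = base frame: x ahead of the robot, y to its left, z up, the work surface at z = 0. Lengths are in mm, angles in degrees, forces in N, time in s.
With the tool pointing down it reaches from about 350 to 850 mm from the base axis. Payload 8.1 kg.
Tool frame: the origin (TCP) lies at the very end of the fingers, on their centre line; the grasp point (between the pads) lies r.tcp_to_grasp behind it (r.tcp_to_grasp is the distance from the TCP to the grasp point, in mm); z points along the fingers, y is the line along which they close (so a half turn about z gives the same grasp; the last joint's range is limited). The gripper opens to 85 mm and grips with 20 to 120 N. Pads are 22 mm wide; open, the fingers measure 114 mm over their backs; the gripper's body (76 mm by 85 mm) begins 54 mm behind the grasp point. The pads swing forward as they close: fully open they stand 13 mm farther back than shut.
Start: joints at [-75.08, 7.471, 85.268, -0, 87.261, -4.893], TCP at [203.39, -564.48, 231.292] pointing down, gripper open.
Joint ranges: [-169.43, 169.43], [-51.17, 129.36], [1.28, 143.12], [-76.62, 256.62], [0, 156.53], [-152.29, 152.29]. Speed limits (degrees/s): [136.94, 136.94, 159.86, 180, 180, 180].

### API

Orientations are given as [roll, pitch, yaw] about the fixed x, y, z axes, in that order (R = Rz(yaw) Ry(pitch) Rx(roll)).
In Python, from bench import r gives the robot as it stands.
- The arm moves only by the shell command python3 -m handwheel 'ROWS' [OPENING] [FORCE]. ROWS is JSON, a list of rows, each a list of 4 numbers: the shift along the tool's x, y, z in m, then the turn about the tool's z in degrees. A call has 1 to 10 rows; each row shifts and turns the commanded pose from where the row before left it, along the tool's axes as they then stand; what a row does not reach is not made up. A row lasts 1/10 s, in which the tool goes at most 50 mm and 8.59 degrees, less where a joint would pass 70% of its speed; a pose out of reach is approached as far as the arm can. A call is refused whole if a number of a shift passes 0.05 or a number of a turn 8.59, either way. A call with a gripper value outside its range is refused whole. OPENING is the finger opening in m, from 0 to 0.0854, set as the call begins (- or left out, the last holds). The fingers move at their own pace and stop on an object; FORCE is the grip in N (left out, the last holds). Time passes only in rows, so rows that do not move let the fingers close. It gives the time, the measured TCP pose, the force, the opening and the grip force at its end, in the units of the state.
- r.sense(): the state, without advancing time (a new reading comes with each control period).
- r.snapshot(name): name is "scene" or "top"; returns the picture (480x640x3 uint8, red, green, blue); there is no depth.
- r.camera_params(name): a dict with "fx", "fy", "cx", "cy" (pixels), "D" ([k1, k2, p1, p2, k3] as OpenCV has them; the pictures are not rectified), "R" (3x3) and "t" (3): a world point X has camera coordinates R X + t. Camera axes: x right, y down, z forward; pixel columns grow to the right and rows downward; lengths in mm; the calibration is good to about 2 mm. A picture is of the moment at which its call begins. camera_params takes no time and is no camera call.
- r.hand_in(): hands the job in; it is judged then, once.
The state is a dict: "time": time; "joint_pos": joint angles; "qd": joint speeds; "joint_efforts": joint torques, N m; "tool_pos": TCP position; "tcp_rot": TCP orientation; "ft_force": force on the tool from outside, world axes, zero at the start; "wrist_torque": the same for the moment, N m; "finger_gap": finger opening in mm; "grip_force": force on a finger pad.
Only numpy, scipy, OpenCV 4.12 (cv2) and the standard library are available. Lean on these libraries where they do the work, as an engineer would, in place of code of your own. Each camera call takes 0.05 s, during which the arm holds its last target. There are 200 camera calls.

### The job

Push the steel dish of sausages along the counter into the corner of the display, its long side flush against the rail and its left end against the fixed end stop, and push the sliding divider from its outer side along the rail until it is snug against the dish's other end. Only push: do not lift or tip the dish, keep the fingers off the sausages and off the divider's rubber-faced inner side, and leave the other goods where they stand.

Things in the scene. Friction and masses are not known exactly. Their poses are not given: they have to be found in the camera images.
- dish: Rectangular stainless-steel serving dish with four brown sausages in it, lying loose on the counter in front of the rail, a little askew. 120 mm along its own x, 170 mm along its own y, walls 34 mm tall and 4 mm thick; total mass about 0.65 kg. Origin: centre of its underside; its +x side faces away from the robot, towards the rail.
- rail: Aluminium display rail fixed to the counter, 16 mm thick, 600 mm long, 30 mm tall, turned up to about 9 degrees. Origin: centre of its underside; x points across it away from the robot, y along it to the left. Near face at x = -8 mm. A dish seated in the corner with the end stop has its origin at x = -68, y = +110 mm in this frame.
- end_stop (a point): Fixed end stop, part of the rail's left half: an aluminium plate 10 mm thick, 36 mm tall, standing out from the rail towards the robot (x = -8 to -128 mm in the rail's frame). This point: middle of its inner (right-hand) face, at x = -68, y = +195 mm in the rail's frame, 18 mm above the counter.
- divider (a joint): Sliding grey upright blade on the rail's right half, 10 mm thick with a 4 mm rubber pad on its left side, standing out towards the robot (x = -12 to -120 mm in the rail's frame), top 42 mm high. Value in m: 0 far right, up to 0.30 to the left; outer (right) face at rail y = -225 mm + value. About 2 N friction, no spring. Snug on a seated dish: about 0.236.
- divider_outer (a point): Middle of the divider blade's outer (right-hand) face, 22 mm above the counter, 66 mm to the robot's side of the rail's centre line: the place to push, to the left along the rail.
- divider_pad (a point): Black rubber pad, 106 x 4 x 40 mm, on the divider's inner (left) side, facing the dish; the fingers must not touch it. This point: middle of its face, 22 mm above the counter.
- sausages: The four brown sausages, each 37 mm thick and about 103 mm long, lying side by side and fixed in the dish; tops 41.5 mm above the counter, ends 8 mm inside the dish's outer long sides. Not to be touched by the fingers. Origin: same as the dish.
- jar: Glass jar of preserves with a brass-coloured lid, 60 mm across, 95 mm tall, standing to the robot's side and right of the dish. Bystander. Origin: centre of its underside.
- tin: Short tin with a paper label, 72 mm across, 55 mm tall, to the left of the dish. Bystander. Origin: centre of its underside.
- mustard: Upright bottle with a yellow cap, 52 mm across, 140 mm tall, just left of the fixed end stop. Bystander. Origin: centre of its underside.
- chub: Fat pink sausage lying along its own y, 66 mm thick, 206 mm long with 20 mm metal clips beyond that, behind the rail. Bystander. Origin: under its centre, on the counter.
- salami: Brown salami lying along its own y, 49 mm thick, 209 mm long, behind the rail. Bystander. Origin: under its centre, on the counter.
- bowl: White round bowl, 110 mm across, 45 mm tall, left of and close to the robot. Bystander. Origin: centre of its underside.
There are look-alikes about, which are no part of the job. What is shaped like the dish but turquoise is not meant.

How it is judged (in metres and radians):
At the end, for the whole second after the job is handed in: The dish lies flat and still, within 4 mm of the rail and of the end stop, parallel to the rail within 0.06 rad, and the divider's pad is within 4 mm of the dish's right-hand end (x of dish in the frame of rail above -0.072 m and y of dish in the frame of rail above 0.106 m and angle between the y axis of dish and the y axis of rail, either way round below 0.06 rad and y of divider_pad in the frame of dish above -0.089 m and height (world z) of dish below 0.004 m and angle between dish's own z axis and vertical below 0.03 rad and linear speed of dish below 0.01 m/s); the robot touches nothing.
It fails at once if the dish is lifted off the counter or tipped (height (world z) of dish above 0.012 m or angle between dish's own z axis and vertical above 0.12 rad).
It fails at once if the fingers touch the sausages in the dish (contact force between the fingers and sausages above 0.5 N).
It fails at once if the fingers touch the divider's rubber-faced inner side (pinched or pulled instead of pushed from outside) (contact force between the fingers and divider_c2 above 0.5 N).
It fails at once if a bystander is moved more than 20 mm or knocked over (distance of any of jar, tin, mustard, chub, salami, bowl from where it was at the start of the episode above 0.02 m or angle between any of jar, tin, mustard, chub, salami, bowl's own z axis and vertical above 0.3 rad).
It also fails if it takes over 64 s, if anything falls off the work surface, if the arm or the gripper's body presses on something with over 40 N, if the wrist force passes 120 N, or if a joint passes its speed limit or range.

## Working session

There is one attempt and no reset: what is moved stays moved. The work goes in short steps, Python scripts to look and compute and a shell command to move; the robot and the scene stay as the last step left them, time stands still between calls to the robot, and variables do not carry over. Pictures are saved under pics/ and viewed, at most 10 in all, crops included, and the job is handed in when it is done.

```bash
mkdir -p pics
cat > look.py <<'E'
from bench import r
import cv2,sys
for n in sys.argv[2:]:
    cv2.imwrite(f"pics/{sys.argv[1]}_{n}.png", r.snapshot(n)[:,:,::-1])
E
python3 look.py a scene top; python3 -c "
from bench import r
s=r.sense();print(s['time'],s['tool_pos'],s['tcp_rot'],s['finger_gap'],r.tcp_to_grasp)
for n in('scene','top'):print(r.camera_params(n))"
```

```text
0.1 [ 203.24880095 -563.99106364  230.33084718] [-1.79903430e+02 -6.63899386e-03  1.98134062e+01] 85.17354967795079 18.700000000000003
{'fx': 437.240904975437, 'fy': 437.240904975437, 'cx': 318.6858548324082, 'cy': 239.51478323896274, 'D': array([-0.01967336,  0.        ,  0.        ,  0.        ,  0.        ]), 'R': array([[ 0.65647679,  0.75428431, -0.00966468],
       [ 0.60441887, -0.53362378, -0.59154331],
       [-0.45134914,  0.38249294, -0.80621529]]), 't': array([-349.23328034, -270.86802795, 1222.52287074])}
{'fx': 452.2553199770246, 'fy': 452.2553199770246, 'cx': 323.1201850217429, 'cy': 237.7872264020839, 'D': array([-0.02677658,  0.        ,  0.        ,  0.        ,  0.        ]), 'R': array([[-0.02100664, -0.99976698, -0.00497066],
       [-0.99602401,  0.02135799, -0.08648698],
       [ 0.08657299,  0.00313409, -0.99624058]]), 't': array([  36.89229763,  544.28846873, 1202.50769044])}
```

View pics/a_top.png

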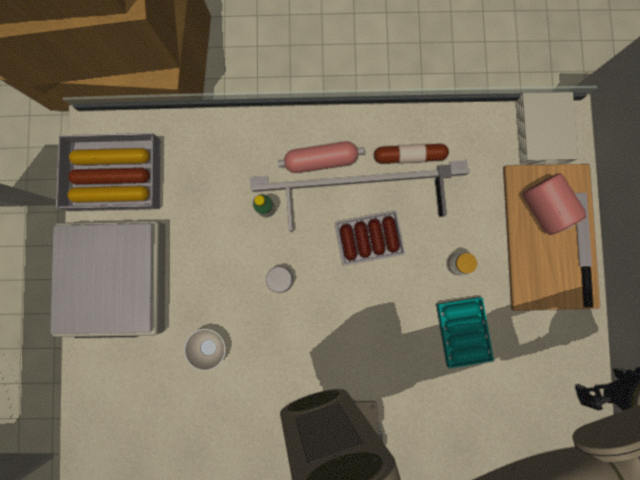

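View pics/a_scene.png

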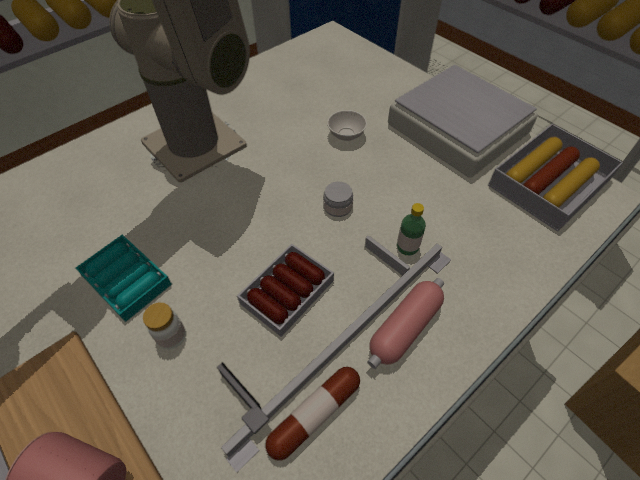

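Top view: steel dish with four sausages at (370,237). Look-alikes are the turquoise tray (465,332) and the big tray of mixed sausages (110,172). The end stop is at (291,208), the divider at (441,195). I choose (370,237) and check it in a crop.

```bash
python3 -c "
import cv2
i=cv2.imread('pics/a_top.png')[145:285,245:485]
cv2.imwrite('pics/crop.png',cv2.resize(i,(792,462),interpolation=cv2.INTER_CUBIC))"
```

```text
(no output)
```

View pics/crop.png

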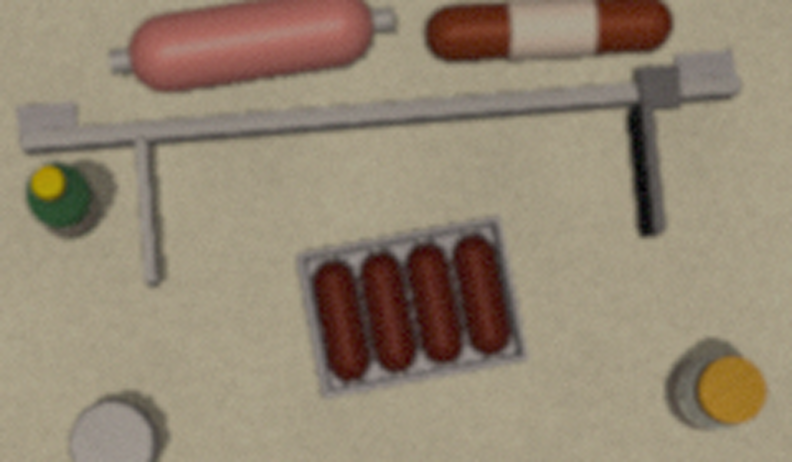

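The crop confirms the steel dish. In crop pixels its rim corners are (299,256), (499,219), (523,357), (323,395). The rail top runs from (25,137) to (738,80), the end stop from (145,140) to (153,280), and the divider's outer edge from (652,105) to (663,232).

```bash
cat > geo.py <<'E'
import numpy as np,cv2
from bench import r
def ray(px,z,cam='top'):
    c=r.camera_params(cam);K=np.array([[c['fx'],0,c['cx']],[0,c['fy'],c['cy']],[0,0,1]])
    p=cv2.undistortPoints(np.array(px,float).reshape(-1,1,2),K,c['D']).reshape(-1,2)
    R=c['R'];C=-R.T@c['t'];d=np.c_[p,np.ones(len(p))]@R
    return (C+d*((z-C[2])/d[:,2])[:,None])[:,:2]
def crop(px): return np.array(px,float)/3.3+[245,145]
E
python3 - <<'E'
from geo import *
np.set_printoptions(precision=1,suppress=True)
d=ray(crop([(299,256),(499,219),(523,357),(323,395)]),34);print('dish',d,d.mean(0))
e=(d[0]+d[3]-d[1]-d[2]);print('dish yaw',np.degrees(np.arctan2(-e[0],e[1])), np.linalg.norm(e)/2)
ra=ray(crop([(25,137),(640,93)]),30);print('rail',ra);e=ra[0]-ra[1];print('yaw',np.degrees(np.arctan2(-e[0],e[1])))
print('stop inner',ray(crop([(152,140),(160,280)]),36))
print('div outer',ray(crop([(652,105),(663,232)]),42))
print('jar lid, tin,must',ray(crop([(732,389)]),95),ray(crop([(112,442)]),55),ray(crop([(48,182)]),140))
# sausages by colour in both views
for n in('top','scene'):
    h=cv2.cvtColor(cv2.imread(f'pics/a_{n}.png'),cv2.COLOR_BGR2HSV)
    m=((h[...,0]<10)|(h[...,0]>172))&(h[...,1]>120)&(h[...,2]<140)
    x0,y0,x1,y1=(330,205,410,270) if n=='top' else (235,240,340,340)
    k=np.zeros_like(m);k[y0:y1,x0:x1]=m[y0:y1,x0:x1]
    rc=cv2.minAreaRect(cv2.findNonZero(k.astype(np.uint8)));b=ray(cv2.boxPoints(rc),24,n)
    print(n,rc,b.mean(0));print(b)
E
```

```text
dish [[ 584.5   -9.2]
 [ 611.5 -173.7]
 [ 498.  -189.2]
 [ 470.7  -26. ]] [541.2 -99.5]
dish yaw 9.41203611144466 166.04440150139524
rail [[ 688.9  214.8]
 [ 714.9 -295. ]]
yaw 2.9110762922047515
stop inner [[682.8 109.4]
 [567.  104.5]]
div outer [[ 701.9 -301.3]
 [ 596.9 -305.5]]
jar lid, tin,must [[ 466.9 -339. ]] [[436.4 143.4]] [[631.7 180.3]]
top ((369.2867126464844, 237.85362243652344), (34.889686584472656, 55.26105499267578), 79.4608154296875) [542.2 -99.8]
[[ 576.8  -18.3]
 [ 601.3 -166.8]
 [ 507.5 -180.8]
 [ 483.3  -33.3]]
scene ((285.75, 286.25), (45.25482940673828, 72.83200073242188), 45.0) [542.2 -98.9]
[[ 505.1 -181.6]
 [ 474.   -18.3]
 [ 584.2  -20.2]
 [ 605.7 -175.6]]
```

```bash
python3 -m handwheel '[[0.031,-0.029,0,0],[0.031,-0.029,0,0],[0.031,-0.029,0,0],[0.031,-0.029,0,0],[0.031,-0.029,0,0],[0.031,-0.029,0,0],[0.031,-0.029,0,0],[0.031,-0.029,0,0],[0.031,-0.029,0,0],[0.031,-0.029,0,0]]' 0.085 20
python3 -m handwheel '[[0.031,-0.029,0,0],[0.031,-0.029,0,0],[0,0,0,8.5],[0,0,0,8.5],[0,0,0.03,0],[0,0,0.03,0],[0,0,0,0],[0,0,0,0]]'
```

```text
time: 1.1
tool_pos: [397.0, -184.8, 231.0]
tcp_rot: [-180.0, 0.0, 19.8]
ft_force: [0.4, -0.6, -0.5]
finger_gap: 85.1
grip_force: 0.0
time: 1.9
tool_pos: [434.9, -110.8, 171.2]
tcp_rot: [-180.0, 0.1, 2.8]
ft_force: [-0.4, -0.2, 0.9]
finger_gap: 85.3
grip_force: 0.0
```

```bash
python3 -m handwheel '[[0,0,0.04,0],[0,0,0.04,0],[0,0,0.04,0],[0,0,0.03,0],[0,0,0.013,0],[0,0,0.004,0],[0,0,0,0],[0,0,0,0]]'
python3 -m handwheel '[[0.01,0,0,0],[0.01,0,0,0],[0.008,0,0,0],[0.008,0,0,0],[0.008,0,0,0],[0.008,0,0,0],[0.008,0,0,0],[0,0,0,0],[0,0,0,0]]'
python3 look.py b top; python3 -c "
import cv2
i=cv2.imread('pics/b_top.png')[145:285,245:485]
cv2.imwrite('pics/bcrop.png',cv2.resize(i,(792,462),interpolation=cv2.INTER_CUBIC))"
```

```text
time: 2.7
tool_pos: [437.2, -111.7, 6.4]
tcp_rot: [179.9, -0.2, 2.8]
ft_force: [0.9, 0.2, 0.0]
finger_gap: 84.9
grip_force: 0.0
time: 3.6
tool_pos: [495.6, -108.0, 4.1]
tcp_rot: [-180.0, -0.0, 2.8]
ft_force: [1.0, 0.6, 0.2]
finger_gap: 85.0
grip_force: 0.0
```

View pics/bcrop.png

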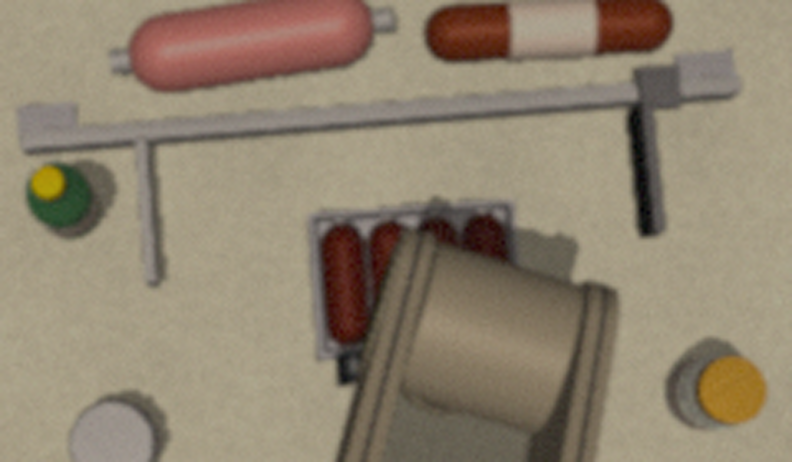

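The dish (far edge at crop (315,216)–(512,203)) has squared up against both fingers. I'll continue to the rail.

```bash
python3 -m handwheel '[[0.008,0,0,0],[0.008,0,0,0],[0.008,0,0,0],[0.008,0,0,0],[0.008,0,0,0],[0.008,0,0,0],[0.006,0,0,0],[0.004,0,0,0],[0,0,0,0]]'
python3 -m handwheel '[[0.002,0,0,0],[0.002,0,0,0],[0.002,0,0,0],[0,0,0,0]]'; python3 -m handwheel '[[0.001,0,0,0],[0.001,0,0,0],[0.001,0,0,0],[0,0,0,0]]'
```

```text
time: 4.55
tool_pos: [554.3, -105.3, 4.7]
tcp_rot: [180.0, -0.1, 2.8]
ft_force: [0.0, 0.1, -0.4]
finger_gap: 84.9
grip_force: 0.0
time: 4.95
tool_pos: [559.2, -105.0, 4.6]
tcp_rot: [180.0, 0.0, 2.8]
ft_force: [-3.6, -0.1, 2.3]
finger_gap: 84.9
grip_force: 2.1
time: 5.35
tool_pos: [562.0, -104.9, 4.6]
tcp_rot: [180.0, 0.0, 2.8]
ft_force: [-5.9, -0.1, 3.6]
finger_gap: 85.0
grip_force: 2.6
```

```bash
python3 -m handwheel '[[0.001,0,0,0],[0.001,0,0,0],[0.001,0,0,0],[0,0,0,0]]';python3 -m handwheel '[[0.001,0,0,0],[0.001,0,0,0],[0,0,0,0]]'
python3 look.py c top scene; python3 -c "
import cv2,numpy as np
i=cv2.imread('pics/c_top.png')[145:285,245:485]
j=cv2.imread('pics/c_scene.png')[200:430,210:480]
cv2.imwrite('pics/ccrop.png',np.hstack([cv2.resize(i,(400,300)),cv2.resize(j,(400,300),interpolation=cv2.INTER_CUBIC)]))"
```

```text
time: 5.75
tool_pos: [565.0, -104.7, 4.6]
tcp_rot: [180.0, 0.0, 2.8]
ft_force: [-5.3, -0.2, 4.3]
finger_gap: 84.9
grip_force: 2.5
time: 6.05
tool_pos: [567.0, -104.6, 4.5]
tcp_rot: [180.0, 0.0, 2.8]
ft_force: [-5.6, -0.3, 3.3]
finger_gap: 85.2
grip_force: 2.6
```

View pics/ccrop.png

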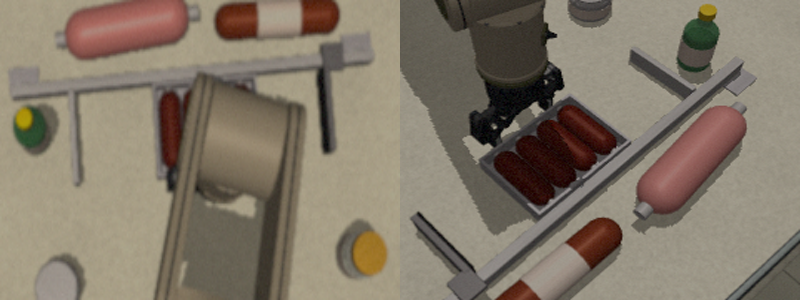

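Still sliding at a steady ~5.5 N, with a small gap left between the dish's far edge and the rail. I'll carry on in small steps.

```bash
for k in 1 2; do :; done; python3 -m handwheel '[[0.001,0,0,0],[0.001,0,0,0],[0,0,0,0]]' | grep -E 'tool_pos|ft';python3 -m handwheel '[[0.001,0,0,0],[0.001,0,0,0],[0,0,0,0]]'| grep -E 'tool_pos|ft';python3 -m handwheel '[[0.001,0,0,0],[0.001,0,0,0],[0,0,0,0]]'| grep -E 'tool_pos|ft'
```

```text
tool_pos: [568.9, -104.5, 4.5]
ft_force: [-5.5, -0.3, 4.4]
tool_pos: [568.9, -104.5, 4.3]
ft_force: [-16.6, -1.1, 12.5]
tool_pos: [569.0, -104.5, 4.0]
ft_force: [-26.0, -2.7, 20.4]
```

The dish stopped at the rail (x = 568.9, force jumping to 26 N). Next I back off, rise, close the fingers and go to the divider's outer side.

```bash
python3 -m handwheel '[[-0.004,0,0,0],[-0.01,0,0,0],[-0.02,0,0,0],[0,0,-0.03,0],[0,0,-0.04,0],[0,0,-0.04,0],[0,0,-0.03,0],[0,0,0,0]]'
python3 -m handwheel '[[0.015,0.035,0,0],[0.015,0.035,0,0],[0.015,0.035,0,0],[0.015,0.035,0,0],[0.015,0.035,0,0],[0.015,0.035,0,0],[0.013,0.031,0,0],[0,0,0,0],[0,0,0,0]]' 0 20; python3 look.py d top scene; python3 -c "
import cv2,numpy as np
i=cv2.imread('pics/d_top.png')[145:285,245:485]
cv2.imwrite('pics/dcrop.png',cv2.resize(i,(792,462),interpolation=cv2.INTER_CUBIC))"
```

```text
time: 7.85
tool_pos: [542.9, -106.9, 150.7]
tcp_rot: [179.8, -0.6, 2.8]
ft_force: [0.7, -0.6, 0.3]
finger_gap: 85.0
grip_force: 0.0
time: 8.75
tool_pos: [653.5, -341.8, 142.5]
tcp_rot: [-179.9, 0.1, 2.8]
ft_force: [0.3, 0.4, -0.2]
finger_gap: -0.1
grip_force: 0.0
```

View pics/dcrop.png

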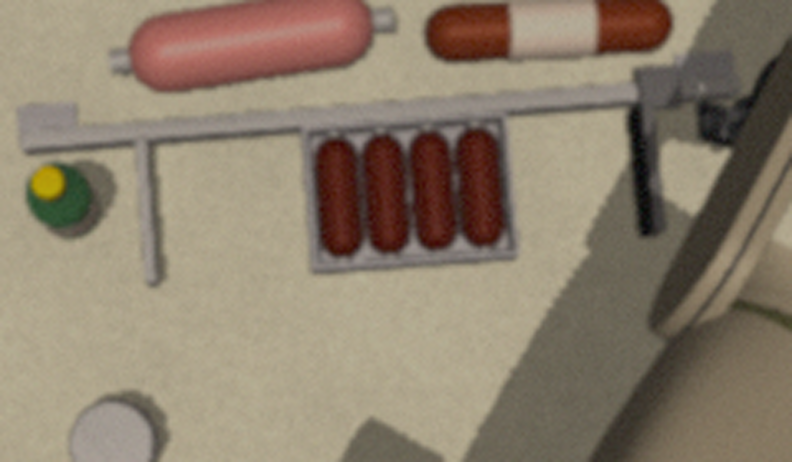

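The dish lies flush to the rail (crop (305,125)–(505,118)), 45 mm or more short of the stop. The divider is untouched, and the closed fingers are to its right. Now I descend and push it left.

```bash
python3 -m handwheel '[[0,0,0.04,0],[0,0,0.04,0],[0,0,0.03,0],[0,0,0.015,0],[0,0,0.008,0],[0,0,0,0],[0,0,0,0]]'
python3 -m handwheel '[[0,-0.008,0,0],[0,-0.008,0,0],[0,-0.008,0,0],[0,-0.008,0,0],[0,-0.008,0,0],[0,-0.008,0,0],[0,0,0,0]]'
```

```text
time: 9.55
tool_pos: [655.3, -342.1, 13.7]
tcp_rot: [179.9, -0.2, 2.8]
ft_force: [-0.6, -0.2, 0.2]
finger_gap: 0.0
grip_force: 0.0
time: 10.25
tool_pos: [651.6, -292.0, 11.1]
tcp_rot: [-180.0, 0.0, 2.9]
ft_force: [0.0, 0.4, 1.2]
finger_gap: 0.1
grip_force: 0.0
```

```bash
python3 -m handwheel '[[0,-0.006,0,0],[0,-0.006,0,0],[0,-0.004,0,0]]'; python3 look.py e scene; python3 -c "
import cv2,numpy as np
i=cv2.imread('pics/e_scene.png')[200:480,170:470]
cv2.imwrite('pics/ecrop.png',cv2.resize(i,(600,560),interpolation=cv2.INTER_CUBIC))"
```

```text
time: 10.55
tool_pos: [650.6, -277.2, 11.1]
tcp_rot: [-180.0, 0.0, 2.8]
ft_force: [-1.1, -2.1, 0.0]
finger_gap: -0.1
grip_force: 0.8
```

View pics/ecrop.png

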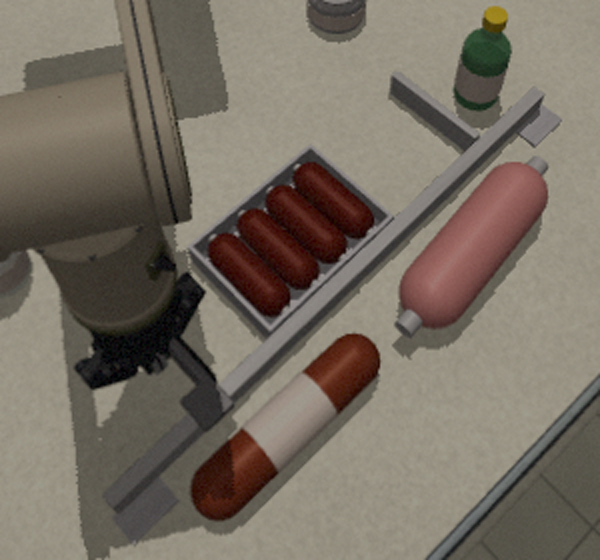

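The divider (crop (200,375)) is moving with the fingers, with the fingers on its outer face. I'll keep pushing, slowly once it meets the dish.

```bash
python3 -m handwheel '[[0,-0.006,0,0],[0,-0.008,0,0],[0,-0.008,0,0],[0,-0.008,0,0],[0,-0.008,0,0],[0,-0.008,0,0],[0,-0.006,0,0],[0,-0.005,0,0],[0,-0.005,0,0],[0,-0.004,0,0]]'|grep -E 'tool_p|ft'
for i in 1; do python3 -m handwheel '[[0,-0.004,0,0],[0,-0.004,0,0],[0,-0.004,0,0],[0,-0.004,0,0],[0,-0.004,0,0],[0,-0.004,0,0],[0,-0.004,0,0],[0,-0.004,0,0],[0,-0.004,0,0],[0,-0.004,0,0]]'|grep -E 'tool_p|ft'; done
python3 -m handwheel '[[0,-0.004,0,0],[0,-0.004,0,0],[0,-0.004,0,0],[0,-0.004,0,0],[0,-0.004,0,0],[0,-0.004,0,0],[0,-0.004,0,0],[0,-0.004,0,0]]'|grep -E 'tool_p|ft'
```

```text
tool_pos: [647.6, -211.7, 11.3]
ft_force: [-1.7, -5.7, -1.8]
tool_pos: [645.3, -172.4, 11.3]
ft_force: [-3.2, -5.4, -0.4]
tool_pos: [643.4, -140.5, 11.3]
ft_force: [-3.7, -5.8, 1.6]
```

```bash
python3 -m handwheel '[[0,-0.004,0,0],[0,-0.004,0,0],[0,-0.004,0,0],[0,-0.004,0,0],[0,-0.004,0,0],[0,-0.004,0,0],[0,-0.004,0,0],[0,-0.004,0,0],[0,-0.004,0,0],[0,0,0,0]]'|grep -E 'tool_p|ft'
python3 -m handwheel '[[0,-0.002,0,0],[0,-0.002,0,0],[0,-0.001,0,0],[0,-0.001,0,0],[0,0,0,0]]'|grep -E 'tool_p|ft'
python3 look.py f scene top; python3 -c "
import cv2,numpy as np
i=cv2.imread('pics/f_scene.png')[180:380,210:480]
j=cv2.imread('pics/f_top.png')[145:285,245:445]
cv2.imwrite('pics/fcrop.png',np.hstack([cv2.resize(i,(400,300),interpolation=cv2.INTER_CUBIC),cv2.resize(j,(400,280),interpolation=cv2.INTER_CUBIC).copy() if 0 else cv2.resize(j,(400,300),interpolation=cv2.INTER_CUBIC)]))"
```

```text
tool_pos: [641.8, -103.9, 11.2]
ft_force: [-1.4, -1.7, -0.1]
tool_pos: [641.5, -98.3, 11.2]
ft_force: [-3.4, -5.4, -0.2]
```

View pics/fcrop.png

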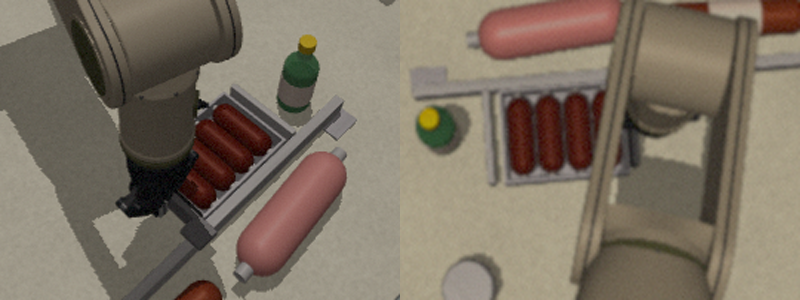

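The dish is a few mm short of the stop (right panel, gap at about (498,140)) and parallel to the rail. I'll go on to the stop.

```bash
python3 -m handwheel '[[0,-0.001,0,0],[0,-0.001,0,0],[0,-0.001,0,0],[0,0,0,0]]'|grep -E 'tool_p|ft'
python3 -m handwheel '[[0,-0.001,0,0],[0,-0.001,0,0],[0,0,0,0]]'|grep -E 'tool_p|ft'
python3 -m handwheel '[[0,-0.001,0,0],[0,-0.001,0,0],[0,0,0,0]]'|grep -E 'tool_p|ft'
```

```text
tool_pos: [641.4, -95.4, 11.2]
ft_force: [-3.0, -5.3, 0.4]
tool_pos: [641.2, -93.4, 11.2]
ft_force: [-3.1, -5.1, -0.0]
tool_pos: [641.1, -91.4, 11.2]
ft_force: [-3.9, -5.5, 0.9]
```

```bash
python3 -m handwheel '[[0,-0.001,0,0],[0,-0.001,0,0],[0,0,0,0]]'|grep -E 'tool_p|ft'
python3 -m handwheel '[[0,-0.001,0,0],[0,-0.001,0,0],[0,0,0,0]]'|grep -E 'tool_p|ft'
python3 -m handwheel '[[0,-0.001,0,0],[0,-0.001,0,0],[0,0,0,0]]'|grep -E 'tool_p|ft'
```

```text
tool_pos: [641.0, -89.4, 11.2]
ft_force: [-3.8, -4.5, 1.2]
tool_pos: [640.9, -87.4, 11.2]
ft_force: [-3.9, -5.6, 0.5]
tool_pos: [640.8, -85.8, 11.2]
ft_force: [-4.0, -7.6, 1.0]
```

```bash
python3 -m handwheel '[[0,-0.001,0,0],[0,-0.001,0,0],[0,0,0,0]]'|grep -E 'tool_p|ft'
python3 -m handwheel '[[0,-0.001,0,0],[0,-0.001,0,0],[0,0,0,0]]'|grep -E 'tool_p|ft'
```

```text
tool_pos: [640.8, -85.8, 11.2]
ft_force: [-2.8, -14.3, -1.4]
tool_pos: [640.8, -85.7, 11.3]
ft_force: [-2.1, -22.4, -2.4]
```

Firm stop at y = -85.8 (22 N). Now I back off right, rise and clear the view.

```bash
python3 -m handwheel '[[0,0.006,0,0],[0,0.01,0,0],[0,0.02,0,0],[0,0,-0.03,0],[0,0,-0.04,0],[0,0,-0.04,0],[0,0,-0.04,0],[-0.02,0.04,0,0],[-0.02,0.04,0,0],[-0.02,0.04,0,0]]'|grep -E 'tool_p|ft'
python3 -m handwheel '[[-0.02,0.04,0,0],[-0.02,0.04,0,0],[-0.02,0.04,0,0],[0,0,0,0],[0,0,0,0]]'|grep -E 'time|tool_p|ft'
python3 look.py g top scene; python3 -c "
import cv2,numpy as np
i=cv2.imread('pics/g_top.png')[165:240,275:400]
cv2.imwrite('pics/gcrop.png',cv2.resize(i,(800,480),interpolation=cv2.INTER_CUBIC))"
```

```text
tool_pos: [588.7, -241.5, 162.2]
ft_force: [0.2, -0.3, -0.0]
time: 19.0
tool_pos: [534.1, -364.1, 161.4]
ft_force: [0.8, -0.6, 0.1]
```

View pics/gcrop.png

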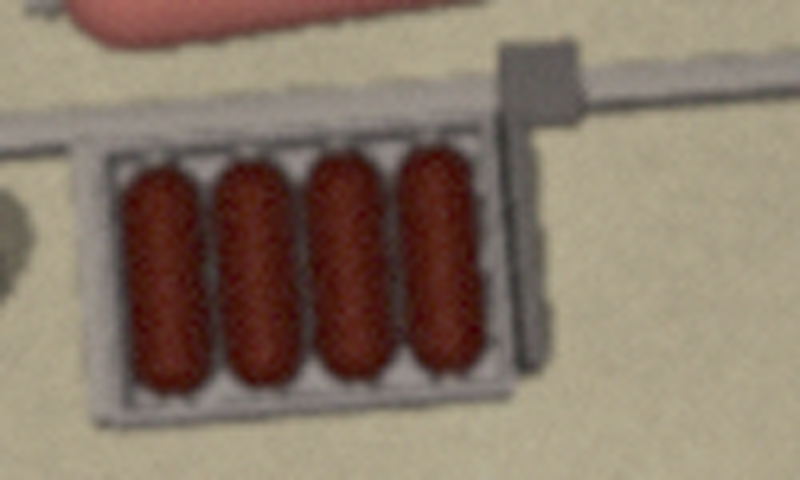

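The dish sits tight against the rail (top edge, about crop row 130) and the stop (about column 95). The divider pad is on its right end (about column 515), with no visible gap on any of the three sides. Handing in.

```bash
python3 -c "
from bench import r
print(r.hand_in())"
```

```text
the job is handed in; nothing more can be done
None
```

I pushed the dish into the corner against the rail and the end stop, pushed the divider snug against its right end from the outer side, and handed the job in at about 19 s. The last picture showed no gap on any of the three sides; the hand-in returned no verdict.

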